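# Set the appliance tester to the cross and run the test

### The job

With the fingertips, push the tab of the tester's selector dial round until it points squarely at the mark with the cross. Only then press the button on the push-button box beside the tester fully in and keep it held in: finish while still holding it down. Grasp and lift nothing, do not shove the push-button box about, and leave everything else on the bench where it is.

Things in the scene. Friction and masses are not known exactly. Their poses are not given: they have to be found in the camera images.
- tester: grey component tester, fixed to the table: flat box 250 x 250 mm, black top 90 mm above the table, selector dial in the middle of the top. Origin: centre of its underside; z up; at yaw 0 its front (-x) faces the robot. A steel end stop, 12 mm high, stands on the top 73 mm from the dial's axis on the far (+x) side
- dial_center (a point): point on the selector's turning axis (vertical), level with the dial's flat upper face, 105 mm above the table. The dial is 110 mm across; its upper face is free except for the tab
- selector (a joint): selector angle, rad. 0: tab points to the tester's front (-x); grows anticlockwise from above (tab direction pi + value in the tester's frame). Stops at +-2.65: the tab cannot pass the far side. Clicks every 0.6: springs to the nearest of 0, +-0.6 ... +-2.4, jumping on when pushed past half-way; about 4 N at the tab. Starts within +-0.75; marks at +-1.2, +-1.8, +-2.4, order varies
- tab_top (a point): centre of the top edge of the selector's tab: upright radial fin of grey plastic, 10 mm thick, from 30 to 72 mm from the dial's axis and up to 34 mm above the dial's face (139 mm above the table); this point is 51 mm from the axis. A nose, 5 mm wide, sticks out at its foot to 80 mm from the axis
- aim (a point): point that turns with the selector, 102 mm from its axis in the direction of the tab (22 mm beyond the tip of the nose), just above the tester's top; it lies over a mark's centre when the tab points squarely at that mark
- mark_cross: the mark to set: round white plate 30 mm across, 2 mm thick, with a black cross (two equal crossing bars 24 mm long), on the tester's top, 102 mm from the dial's axis. Five like plates stand round the dial at the same distance: one bar, two bars, a ring, a filled square, a small dot. Origin: centre of its underside
- pushbox: black push-button box, loose on the table beside the tester (left or right of it), 90 x 66 mm and 40 mm high, about 0.8 kg; origin: centre of its underside
- test (a joint): travel of the test button on the push-button box, in m: 0 out, 0.006 fully in; its spring needs about 5 N when fully in and pushes it out again when let go
- test_top (a point): centre of the top face of the test button: round grey button, 36 mm across, in an aluminium housing in the middle of the top of the push-button box; pressed straight down
- pump: loose drain pump, 70 x 70 mm foot, 74 mm high, white plastic with a dark steel motor on top; leave alone
- screwdriver: loose screwdriver lying on the table at the right, near the tester; leave alone
- screwcup: loose small aluminium cup, 64 mm across, 50 mm high; leave alone
- bitcase: loose flat black case of screwdriver bits, 90 x 60 x 24 mm; leave alone
- impeller: loose small white pump impeller, 44 mm across, 28 mm high; leave alone
There are look-alikes about, which are no part of the job. Several things look just like the pushbox: the one meant starts farthest to the robot's right.

How it is judged:
By the outcome, as a careful person would: the job done as asked, in the order asked, and still so for the second after the job is handed in, while the arm keeps its last pose, push and grip.
It also fails if it takes over 51 s, if anything falls off the work surface, if the arm or the gripper's body presses on something with over 40 N, if the wrist force passes 120 N, or if a joint passes its speed limit or range.

### The arm

A 6-joint arm with a two-finger parallel gripper is mounted at the origin on the work surface. World frame = base frame: x ahead of the robot, y to its left, z up, the work surface at z = 0. Lengths are in m, angles in rad, forces in N, time in s.
With the tool pointing down it reaches from about 0.275 to 0.725 m from the base axis. Payload 15.9 kg.
Tool frame: the origin (TCP) lies at the very end of the fingers, on their centre line; the grasp point (between the pads) lies 19 mm behind it; z points along the fingers, y is the direction in which the jaws open and shut (so a half turn about z gives the same grasp; the last joint's range is limited). The gripper opens to 85 mm and grips with 20 to 120 N. Pads are 22 mm wide; open, the fingers measure 114 mm over their backs; the gripper's body (76 mm by 85 mm) begins 54 mm behind the grasp point. The pads swing forward as they close: fully open they stand 13 mm farther back than shut.
Start: joints at [-1.162, 0.213, -0.034, 1.323, 0, 1.571], TCP at [0.199, -0.459, 0.231] pointing down, gripper open.
Joint ranges: [-2.98, 2.98], [-0.74, 1.72], [-1.14, 1.35], [-2.1, 2.04], [-1.57, 1.44], [-3.14, 3.14]. Speed limits (rad/s): [1.89, 1.89, 2.39, 2.57, 3.14, 3.14].

### API

Orientations are given as a unit quaternion [x, y, z, w].
In Python, from rig import * gives the robot as it stands.
- The arm moves only by the tool step_arm, never from a script. Its argument "commands" is a list of rows, each an object with "xyz": the shift along the tool's x, y, z in cm, a list of three; "roll": the turn about the tool's z in degrees; "grip": the finger opening in cm, from 0 to 8.54. In form: [{"xyz": [x, y, z], "roll": roll, "grip": grip}, ...]. A call has 1 to 20 rows; each row shifts and turns the pose as measured when the row begins, along the tool's axes as they then stand; what a row does not reach is not made up. A row lasts 1/12 s, in which the tool goes at most 41.7 mm and 7.16 degrees, less where a joint would pass 70% of its speed; a pose out of reach is approached as far as the arm can. A call is refused whole if a number of a shift passes 4.17 or a number of a turn 7.16, either way. A call with a gripper value outside its range is refused whole. The fingers move at their own pace and stop on an object; the grip force is fixed at half the most. Time passes only in rows, so rows that do not move let the fingers close. It gives the time, the measured TCP pose, the force and the opening at its end, in the units of the state.
- get_obs(): the state, without advancing time (a new reading comes with each control period).
- snapshot(name): name is "side" or "top"; returns a dict with "color" (420x560x3 uint8, blue, green, red), "vertical_fov" (degrees; the focal length in pixels is half the picture's height over the tangent of half this angle, whatever the lens; pixels are square), "cx", "cy" (the principal point, pixels), "R" (3x3) and "t" (3): a world point X has camera coordinates R X + t. Camera axes: x right, y down, z forward; pixel columns grow to the right and rows downward; lengths in m; the calibration is good to about 2 mm. A picture is of the moment at which its call begins. There is no depth.
- finish_job(): hands the job in, once; it reports no verdict.
The state is a dict: "time": time; "q": joint angles; "qvel": joint speeds; "tau": joint torques, N m; "position": TCP position; "orientation": TCP orientation; "ft_force": force on the tool from outside, world axes, zero at the start; "moment": the same for the moment, N m; "gripper_width": opening from 0.0 (shut) to 1.0 (fully open).
Only numpy, scipy, OpenCV 4.12 (cv2) and the standard library are available. Lean on these libraries where they do the work, as an engineer would, in place of code of your own. Each camera call takes 0.05 s, during which the arm holds its last target.

## Working session

There is one attempt and no reset: what is moved stays moved. The work goes in short steps, Python scripts to look and compute and a tool call to move; the robot and the scene stay as the last step left them, time stands still between calls to the robot, and variables do not carry over. Pictures are saved under pics/ and viewed, and the job is handed in when it is done.

Besides the shell and the picture viewer there is one more tool, called after "Call:" as a command line: name --argument value ..., lists and objects as JSON in quotes. step_arm: Moves the arm, as the interface text tells. Its arguments: {"type":"object","properties":{"commands":{"type":"array","items":{"type":"object","properties":{"xyz":{"type":"array","items":{"type":"number"}},"roll":{"type":"number"},"grip":{"type":"number"}}}}},"required":["commands"]}

```bash
mkdir -p pics; python3 - <<'E'
from rig import *
import cv2,numpy as np
o=get_obs();print({k:np.round(v,3) for k,v in o.items()})
for n in("side","top"):
    s=snapshot(n);cv2.imwrite(f"pics/{n}0.png",s["color"]);print(n,s["vertical_fov"],s["cx"],s["cy"],s["R"],s["t"])
E
```

```text
{'time': np.float64(0.0), 'q': array([-1.162,  0.213, -0.035,  1.324,  0.   ,  1.571]), 'qvel': array([ 0.001, -0.   , -0.002,  0.   , -0.001,  0.001]), 'tau': array([-3.0000e-03, -6.8616e+01,  4.8712e+01,  1.7000e-02, -0.0000e+00,
        0.0000e+00]), 'position': array([ 0.199, -0.458,  0.231]), 'orientation': array([ 0.979,  0.203, -0.   , -0.001]), 'ft_force': array([ 0.093, -0.211,  0.26 ]), 'moment': array([-0.013,  0.068, -0.011]), 'gripper_width': np.float64(0.995)}
side 56.579699337497836 274.0955314915239 208.80450510072768 [[ 0.96640186 -0.25661045  0.01478225]
 [-0.18275072 -0.7264091  -0.66251942]
 [ 0.18074736  0.63755854 -0.74889886]] [-0.47812729  0.20580539  0.80910019]
top 46.268902570300085 279.15495729369667 211.74870324305115 [[ 0.00912449 -0.99951134 -0.02989702]
 [-0.98117846 -0.00318188 -0.19307695]
 [ 0.19288748  0.03109604 -0.98072802]] [0.05704753 0.54273182 1.03571444]
```

View pics/side0.png

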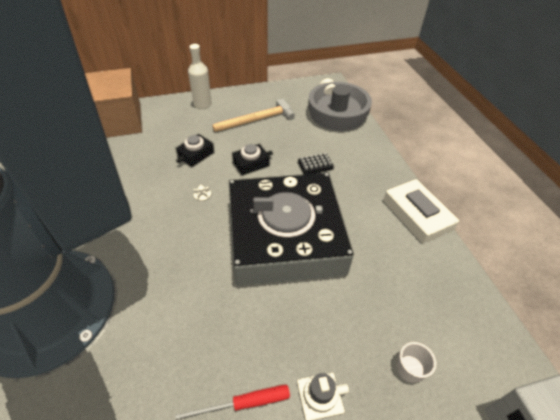

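View pics/top0.png

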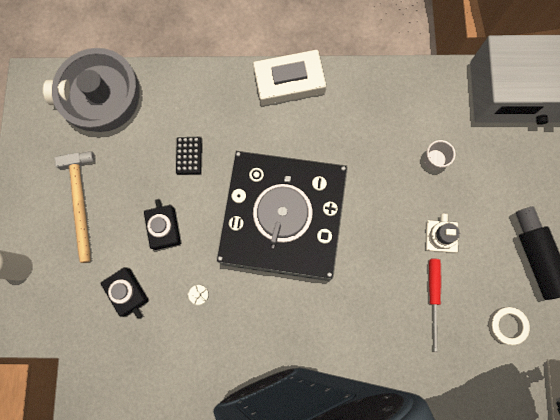

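```bash
cat > h.py <<'E'
from rig import *
import cv2,numpy as np
def cam(s):
    h=s["color"].shape[0];f=h/2/np.tan(np.radians(s["vertical_fov"])/2)
    return f,s["cx"],s["cy"],np.array(s["R"]),np.array(s["t"])
def ray(s,u,v,z):
    f,cx,cy,R,t=cam(s);d=R.T@np.array([(u-cx)/f,(v-cy)/f,1]);o=-R.T@t
    return o+d*(z-o[2])/d[2]
def proj(s,X):
    f,cx,cy,R,t=cam(s);c=R@np.array(X)+t;return np.array([cx+f*c[0]/c[2],cy+f*c[1]/c[2]])
def crop(s,u0,v0,u1,v1,k,name):
    cv2.imwrite("pics/"+name,cv2.resize(s["color"][v0:v1,u0:u1],None,fx=k,fy=k,interpolation=cv2.INTER_CUBIC))
E
python3 - <<'E'
from h import *
a=snapshot("top");b=snapshot("side")
crop(a,210,140,360,290,5,"t1.png");crop(b,170,125,360,285,4,"s1.png");crop(a,90,190,215,330,4,"t1b.png")
E
```

```text
(no output)
```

View pics/t1.png

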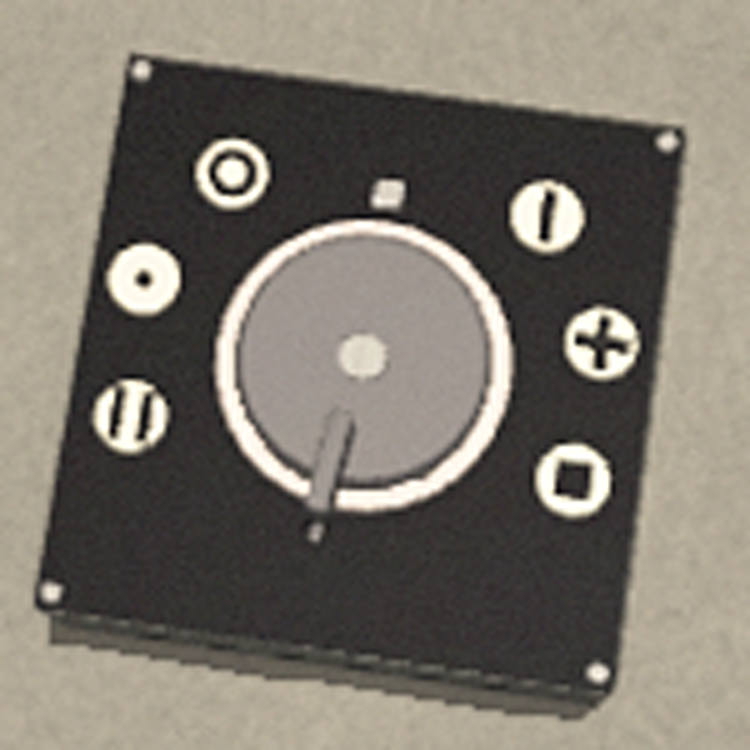

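View pics/s1.png

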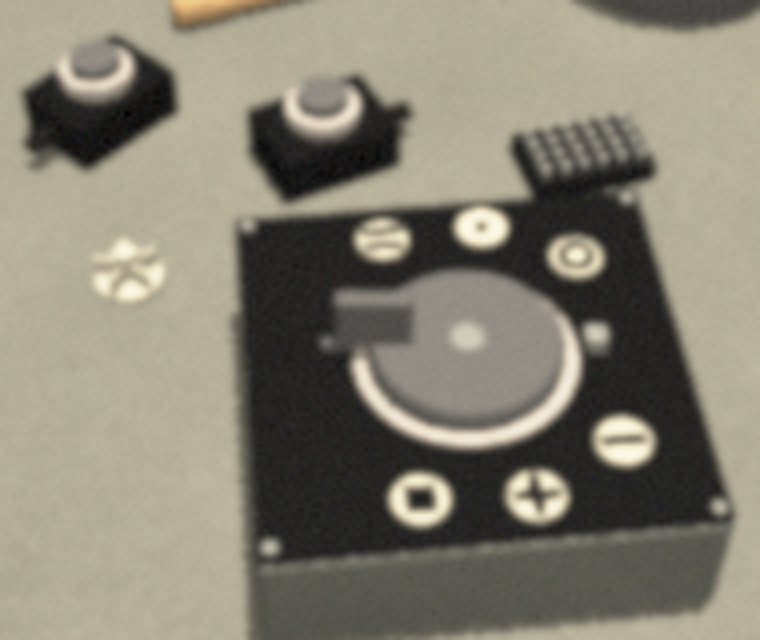

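View pics/t1b.png

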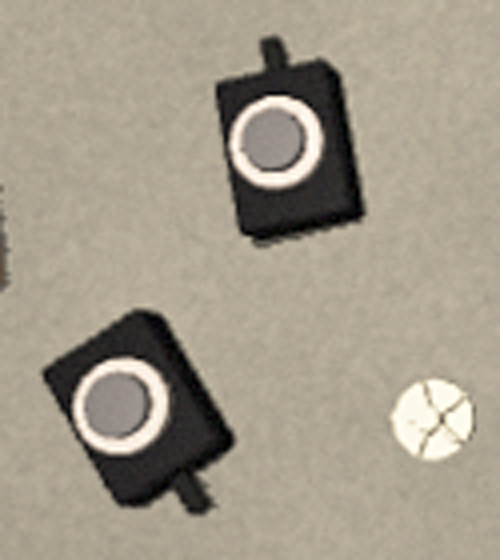

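The crops show the tester, with the cross on its right side (crop ~601,343, full ~330,208) and the tab pointing to the front. Of the two look-alike boxes at the left, the one nearer the tester (full ~158,224) is the one farther to the robot's right. Next I measure.

```bash
python3 - <<'E'
from h import *
a=snapshot("top");b=snapshot("side")
T=lambda x,y:(210+(x+.5)/5-.5,140+(y+.5)/5-.5)
S=lambda x,y:(170+(x+.5)/4-.5,125+(y+.5)/4-.5)
c1=ray(a,*T(362,356),.105);c2=ray(b,*S(467,336),.105);print("dial",c1,c2)
B=lambda x,y:(90+(x+.5)/4-.5,190+(y+.5)/4-.5)
pt=(ray(a,*T(338,412),.139),ray(a,*T(318,505),.139))
print("screws",[ray(a,*T(*p),.09).round(4) for p in[(141,69),(668,141),(51,592),(598,671)]])
print("screws side",[ray(b,*S(*p),.09).round(4) for p in[(248,226),(628,198),(270,547),(719,506)]])
c=(c1+c2)/2
for n,p,q in[("cross",(601,343),(537,496)),("sq",(573,481),(420,500)),("bar",(547,217),(624,440)),("dot",(144,279),(481,228)),("two",(130,416),(382,240)),("ring",(232,174),(575,257))]:
    A=ray(a,*T(*p),.092);D=ray(b,*S(*q),.092);m=(A+D)/2-c
    print(n,A.round(4),D.round(4),np.hypot(*m[:2]).round(4),np.arctan2(m[1],m[0]).round(3))
print("stop",ray(a,*T(389,194),.102),ray(b,*S(597,338),.102))
print("tab",pt[0],pt[1]);
A=ray(a,*T(316,532),.092);print("nose",A,A-c)
# button: z of top unknown: triangulate
def tri(u,v):
    P=[];M=np.zeros((3,3));r=np.zeros(3)
    for s,w in((a,u),(b,v)):
        p0=ray(s,*w,0);p1=ray(s,*w,.1);d=(p1-p0)/np.linalg.norm(p1-p0);Q=np.eye(3)-np.outer(d,d);M+=Q;r+=Q@p0
    return np.linalg.solve(M,r)
print("btn",tri(B(273,139),S(322,95)),"other",tri(B(118,405),S(95,58)))
for n in("top","side"):
    print(n)
print("box corners z.04",[ray(a,*B(*p),.04).round(4) for p in[(216,84),(330,60),(243,236),(362,214)]])
E
```

```text
dial [0.53435045 0.05280478 0.105     ] [0.53537404 0.05340943 0.105     ]
screws [array([0.6657, 0.1514, 0.09  ]), array([ 0.6329, -0.0789,  0.09  ]), array([0.4354, 0.1837, 0.09  ]), array([ 0.4038, -0.0462,  0.09  ])]
screws side [array([0.4364, 0.183 , 0.09  ]), array([0.6669, 0.1507, 0.09  ]), array([ 0.4041, -0.0461,  0.09  ]), array([ 0.6335, -0.0785,  0.09  ])]
cross [ 0.5429 -0.0488  0.092 ] [ 0.5436 -0.0506  0.092 ] 0.1032 -1.489
sq [ 0.4834 -0.0364  0.092 ] [ 0.4843 -0.0382  0.092 ] 0.1038 -2.084
bar [ 0.5983 -0.0262  0.092 ] [ 0.5997 -0.0272  0.092 ] 0.1024 -0.894
dot [0.5705 0.1475 0.092 ] [0.5712 0.1455 0.092 ] 0.1001 1.203
two [0.5105 0.152  0.092 ] [0.5111 0.15   0.092 ] 0.1008 1.812
ring [0.6174 0.1103 0.092 ] [0.6182 0.1087 0.092 ] 0.1003 0.597
stop [0.60580785 0.0418685  0.102     ] [0.6058009  0.03690308 0.102     ]
tab [0.50436439 0.06149574 0.139     ] [0.46625147 0.06919214 0.139     ]
nose [0.46117929 0.07194365 0.092     ] [-0.07368296  0.01883654 -0.013     ]
btn [0.51265716 0.32842035 0.05846796] other [0.36710075 0.40415537 0.05941685]
top
side
box corners z.04 [array([0.5467, 0.368 , 0.04  ]), array([0.5607, 0.3037, 0.04  ]), array([0.4603, 0.3474, 0.04  ]), array([0.473 , 0.2812, 0.04  ])]
```

Call:
step_arm --commands '[{"xyz":[2.8,-2.2,0],"roll":0,"grip":0},{"xyz":[2.8,-2.2,0],"roll":0,"grip":0},{"xyz":[2.8,-2.2,0],"roll":0,"grip":0},{"xyz":[2.8,-2.2,0],"roll":0,"grip":0},{"xyz":[2.8,-2.2,0],"roll":0,"grip":0},{"xyz":[2.8,-2.2,0],"roll":0,"grip":0},{"xyz":[2.8,-2.2,0],"roll":0,"grip":0},{"xyz":[2.8,-2.2,0],"roll":0,"grip":0},{"xyz":[2.8,-2.2,0],"roll":0,"grip":0},{"xyz":[2.8,-2.2,0],"roll":0,"grip":0},{"xyz":[2.8,-2.2,0],"roll":0,"grip":0},{"xyz":[2.8,-2.2,0],"roll":0,"grip":0}]'

```text
time: 1.3
position: [0.4068, -0.0714, 0.2304]
orientation: [0.98, 0.197, 0.001, 0.001]
ft_force: [1.4, -1.4, -0.4]
gripper_width: 0.0
```

Call:
step_arm --commands '[{"xyz":[0,0,0],"roll":-7,"grip":0},{"xyz":[0,0,0],"roll":-7,"grip":0},{"xyz":[0,0,0],"roll":-7,"grip":0},{"xyz":[0,0,0],"roll":-7,"grip":0},{"xyz":[0,0,0],"roll":-7,"grip":0},{"xyz":[0,0,0],"roll":-7,"grip":0},{"xyz":[0,0,0],"roll":-7,"grip":0},{"xyz":[0,0,0],"roll":-6.6,"grip":0},{"xyz":[0,0,0],"roll":0,"grip":0}]'

```text
time: 2.05
position: [0.4097, -0.0627, 0.23]
orientation: [0.766, 0.643, 0.001, 0.0]
ft_force: [-0.5, 0.0, 1.0]
gripper_width: -0.001
```

```bash
cat >> h.py <<'E'
def heading(o):
    x,y,z,w=o["orientation"];return np.arctan2(2*(x*y+z*w),1-2*(y*y+z*z))
def need(o,X,h=None):
    """cm shift in tool axes, deg roll to reach X, heading h"""
    g=heading(o);d=(np.array(X)-o["position"])*100
    r=[d[0]*np.cos(g)+d[1]*np.sin(g),d[0]*np.sin(g)-d[1]*np.cos(g),-d[2]]
    return np.round(r,2),(None if h is None else round(-np.degrees((h-g+np.pi)%(2*np.pi)-np.pi),2))
C=np.array([.535,.0525])
def fing(th,gap,r=.052,z=.115):
    n=np.array([-np.sin(th),np.cos(th)]);p=C+r*np.array([np.cos(th),np.sin(th)])-(.016+gap)*n
    return [*p,z],th-np.pi/2
def st():
    o=get_obs();print(round(float(o["time"]),2),o["position"].round(4),"h",heading(o).round(3),"q",o["q"].round(2),"F",o["ft_force"].round(1),"g",round(float(o["gripper_width"]),2));return o
E
python3 - <<'E'
from h import *
o=st();print(fing(2.95,.015,z=.231));print(need(o,*fing(2.95,.015,z=.231)))
E
```

```text
2.05 [ 0.4097 -0.0627  0.23  ] h 1.396 q [-0.15  0.04 -0.24  1.29  0.    1.59] F [-0.5  0.   1. ] g -0.0
([np.float64(0.48985458751227223), np.float64(0.09283474595572548), 0.231], 1.3792036732051036)
(array([16.71,  5.19, -0.1 ]), np.float64(0.95))
```

Call:
step_arm --commands '[{"xyz":[3.34,1.04,0],"roll":0.9,"grip":0},{"xyz":[3.34,1.04,0],"roll":0,"grip":0},{"xyz":[3.34,1.04,0],"roll":0,"grip":0},{"xyz":[3.34,1.04,0],"roll":0,"grip":0},{"xyz":[3.34,1.04,0],"roll":0,"grip":0},{"xyz":[0,0,0],"roll":0,"grip":0}]'

```text
time: 2.55
position: [0.4963, 0.0958, 0.2302]
orientation: [0.782, 0.623, 0.001, 0.001]
ft_force: [1.5, 0.2, -0.4]
gripper_width: -0.0
```

```bash
python3 - <<'E'
from h import *
o=st();print(need(o,*fing(2.95,.015)))
E
```

```text
2.55 [0.4963 0.0958 0.2302] h 1.346 q [ 0.19  0.22 -0.03  1.32 -0.    1.99] F [ 1.5  0.2 -0.4] g -0.0
(array([-0.43, -0.57, 11.52]), np.float64(-1.89))
```

Call:
step_arm --commands '[{"xyz":[-0.4,-0.6,0],"roll":-1.9,"grip":0},{"xyz":[0,0,2.5],"roll":0,"grip":0},{"xyz":[0,0,2.5],"roll":0,"grip":0},{"xyz":[0,0,2.5],"roll":0,"grip":0},{"xyz":[0,0,0.6],"roll":0,"grip":0},{"xyz":[0,0,0],"roll":0,"grip":0}]'

```text
time: 3.05
position: [0.4907, 0.0956, 0.1467]
orientation: [0.777, 0.629, 0.002, 0.001]
ft_force: [-0.3, -0.7, -0.5]
gripper_width: -0.003
```

```bash
python3 - <<'E'
from h import *
o=st();print(need(o,*fing(2.95,.015)))
a=snapshot("top");b=snapshot("side")
crop(a,160,120,360,300,4,"t2.png");crop(b,170,85,360,285,3,"s2.png")
E
```

```text
3.05 [0.4907 0.0956 0.1467] h 1.361 q [ 0.19  0.24 -0.22  1.11 -0.    1.97] F [-0.3 -0.7 -0.5] g -0.0
(array([-0.29, -0.03,  3.17]), np.float64(-1.02))
```

View pics/s2.png

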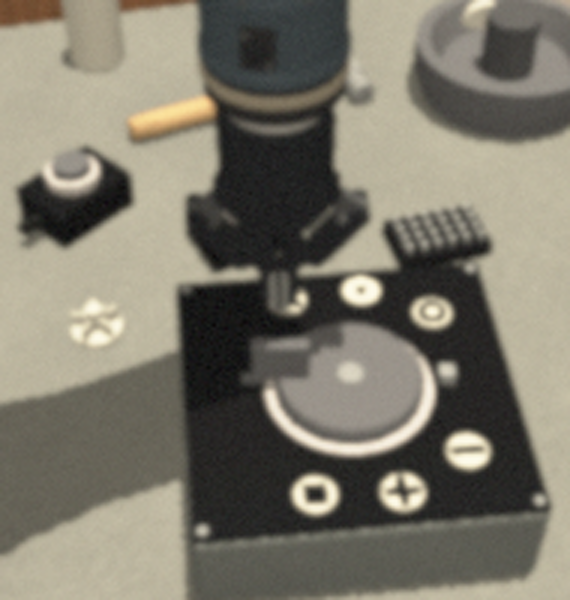

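View pics/t2.png

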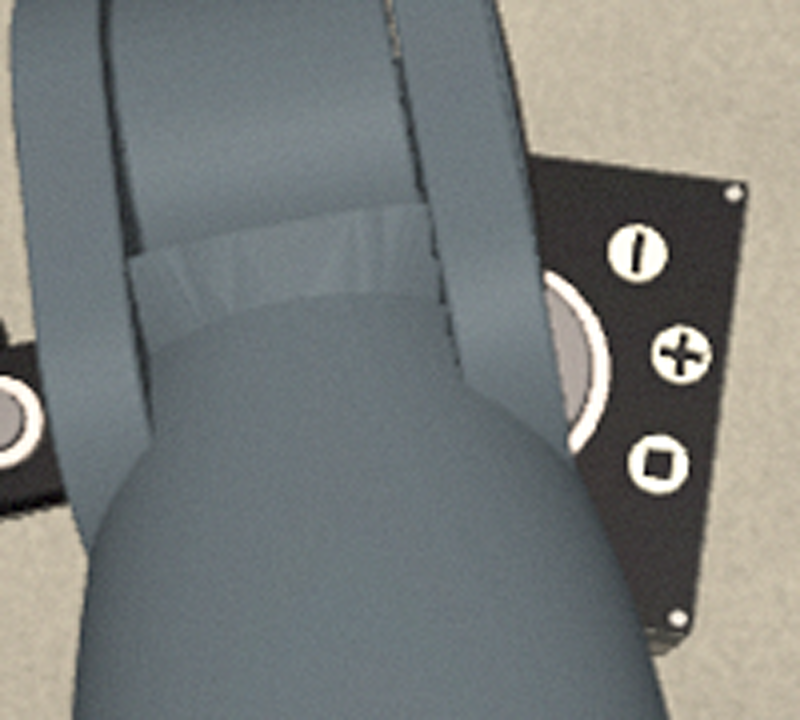

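Call:
step_arm --commands '[{"xyz":[-0.3,0,1.3],"roll":-1,"grip":0},{"xyz":[0,0,1.0],"roll":0,"grip":0},{"xyz":[0,0,0.3],"roll":0,"grip":0},{"xyz":[0,0,0],"roll":0,"grip":0}]'

```text
time: 3.48
position: [0.4941, 0.0931, 0.1263]
orientation: [0.772, 0.635, 0.006, 0.003]
ft_force: [0.4, -0.1, -0.3]
gripper_width: -0.0
```

```bash
python3 - <<'E'
from h import *
o=st()
b=snapshot("side");crop(b,170,85,360,285,3,"s3.png")
for th in(2.95,3.1,3.3,3.5):
    print(th,fing(th,0,z=.12)[0],need(o,*fing(th,0,z=.12)))
E
```

```text
3.48 [0.4941 0.0931 0.1263] h 1.376 q [ 0.19  0.25 -0.26  1.05 -0.    1.95] F [ 0.4 -0.1 -0.3] g -0.0
2.95 [np.float64(0.48699824780185685), np.float64(0.07810921291074867), 0.12] (array([-1.61, -0.41,  0.63]), np.float64(-0.18))
3.1 [np.float64(0.4837102627847222), np.float64(0.07064835685090357), 0.12] (array([-2.4 , -0.59,  0.63]), np.float64(-8.77))
3.3 [np.float64(0.4811271208584471), np.float64(0.06009690022309293), 0.12] (array([-3.49, -0.64,  0.63]), np.float64(-20.23))
3.5 [np.float64(0.4806917206178447), np.float64(0.04924257915679251), 0.12] (array([-4.56, -0.47,  0.63]), np.float64(-31.69))
```

View pics/s3.png

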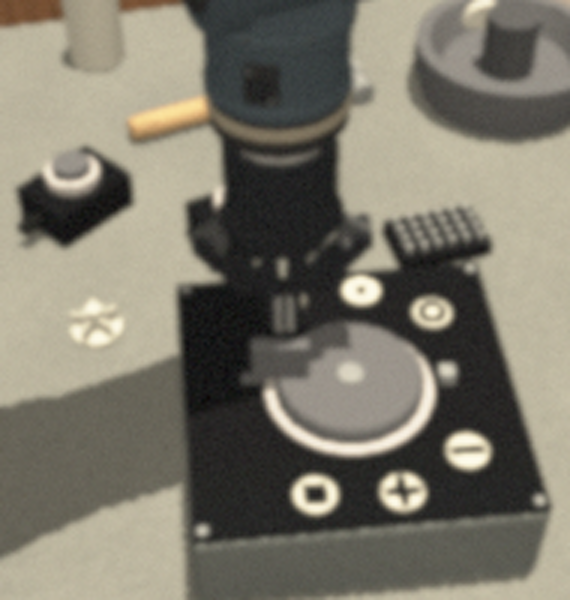

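Call:
step_arm --commands '[{"xyz":[-0.8,-0.3,0.3],"roll":0,"grip":0},{"xyz":[-0.8,-0.3,0.3],"roll":0,"grip":0},{"xyz":[-0.5,-0.1,0],"roll":-5.7,"grip":0},{"xyz":[-0.5,-0.1,0],"roll":-5.7,"grip":0},{"xyz":[-0.5,-0.1,0],"roll":-5.7,"grip":0}]'

```text
time: 3.95
position: [0.4803, 0.0635, 0.1215]
orientation: [0.667, 0.745, 0.008, 0.004]
ft_force: [1.4, 3.3, -1.6]
gripper_width: 0.005
```

```bash
cat >> h.py <<'E'
def polar(o):
    d=o["position"][:2]-C;g=heading(o);u=np.array([np.cos(g+np.pi/2),np.sin(g+np.pi/2)])
    # tab angle if finger flat face touches: finger centre lies 16 mm behind
    rho=np.hypot(*d);phi=np.arctan2(d[1],d[0])%(2*np.pi)
    th=phi+np.arcsin(.016/rho)
    print("rho",rho.round(4),"tab angle est",th.round(3),"sel est",(th-np.pi+.139).round(3),"heading-implied th",(g+np.pi/2).round(3))
    return th
E
python3 - <<'E'
from h import *
o=st();th=polar(o)
b=snapshot("side");crop(b,170,85,360,285,3,"s4.png")
for t in(3.3,3.5,3.7,3.9): print(t,need(o,*fing(t,0,z=.12)))
E
```

```text
3.95 [0.4803 0.0635 0.1215] h 1.682 q [ 0.13  0.22 -0.31  1.02  0.    1.59] F [ 1.4  3.3 -1.6] g 0.0
rho 0.0558 tab angle est 3.234 sel est 0.232 heading-implied th 3.253
3.3 (array([-0.35,  0.04,  0.15]), np.float64(-2.69))
3.5 (array([-1.42, -0.12,  0.15]), np.float64(-14.14))
3.7 (array([-2.5 , -0.07,  0.15]), np.float64(-25.6))
3.9 (array([-3.56,  0.2 ,  0.15]), np.float64(-37.06))
```

View pics/s4.png

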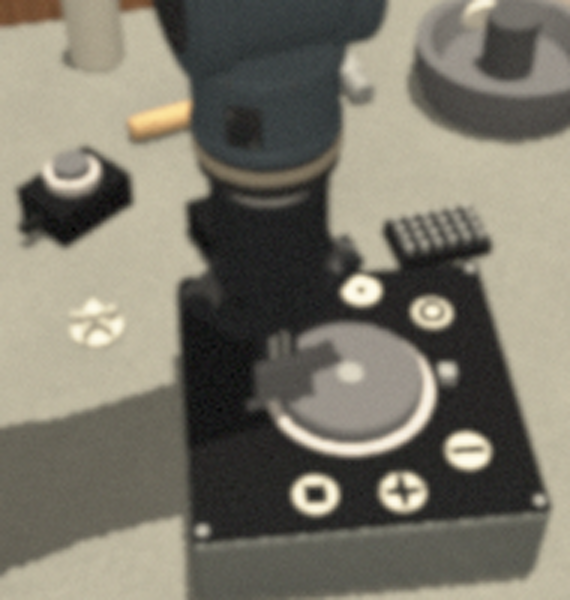

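Call:
step_arm --commands '[{"xyz":[-0.5,-0.1,0],"roll":-5.7,"grip":0},{"xyz":[-0.5,-0.1,0],"roll":-5.7,"grip":0},{"xyz":[-0.5,-0.1,0],"roll":-5.7,"grip":0},{"xyz":[-0.5,-0.1,0],"roll":-5.7,"grip":0},{"xyz":[-0.5,-0.1,0],"roll":-5.7,"grip":0}]'

```text
time: 4.42
position: [0.4809, 0.0361, 0.1218]
orientation: [0.457, 0.89, 0.007, 0.005]
ft_force: [-1.1, 5.7, -1.2]
gripper_width: 0.001
```

```bash
python3 - <<'E'
from h import *
o=st();th=polar(o)
for t in(3.9,4.1,4.3): print(t,need(o,*fing(t,0,z=.12)))
E
```

```text
4.42 [0.4809 0.0361 0.1218] h 2.193 q [ 0.07  0.21 -0.32  1.02  0.01  1.02] F [-1.1  5.7 -1.2] g 0.0
rho 0.0566 tab angle est 3.722 sel est 0.72 heading-implied th 3.764
3.9 (array([-0.94, -0.02,  0.18]), np.float64(-7.82))
4.1 (array([-2.03, -0.08,  0.18]), np.float64(-19.27))
4.3 (array([-3.1 ,  0.07,  0.18]), np.float64(-30.73))
```

Call:
step_arm --commands '[{"xyz":[-0.5,-0.05,0],"roll":-5.4,"grip":0},{"xyz":[-0.5,-0.05,0],"roll":-5.4,"grip":0},{"xyz":[-0.5,-0.05,0],"roll":-5.4,"grip":0},{"xyz":[-0.5,-0.05,0],"roll":-5.4,"grip":0},{"xyz":[-0.5,-0.05,0],"roll":-5.4,"grip":0}]'

```text
time: 4.83
position: [0.4938, 0.0146, 0.1217]
orientation: [0.232, 0.973, 0.006, 0.005]
ft_force: [-0.8, -0.5, 0.4]
gripper_width: -0.0
```

```bash
python3 - <<'E'
from h import *
o=st();th=polar(o)
for t in(4.3,4.4,4.5,4.6,4.7): print(t,need(o,*fing(t,0,z=.12)))
b=snapshot("side");crop(b,170,85,360,285,3,"s5.png")
E
```

```text
4.83 [0.4938 0.0146 0.1217] h 2.673 q [ 0.02  0.24 -0.28  1.04  0.01  0.49] F [-0.8 -0.5  0.4] g -0.0
rho 0.0559 tab angle est 4.175 sel est 1.172 heading-implied th 4.243
4.3 (array([-0.66, -0.04,  0.17]), np.float64(-3.24))
4.4 (array([-1.19, -0.15,  0.17]), np.float64(-8.97))
4.5 (array([-1.73, -0.2 ,  0.17]), np.float64(-14.7))
4.6 (array([-2.28, -0.19,  0.17]), np.float64(-20.43))
4.7 (array([-2.82, -0.13,  0.17]), np.float64(-26.16))
```

View pics/s5.png

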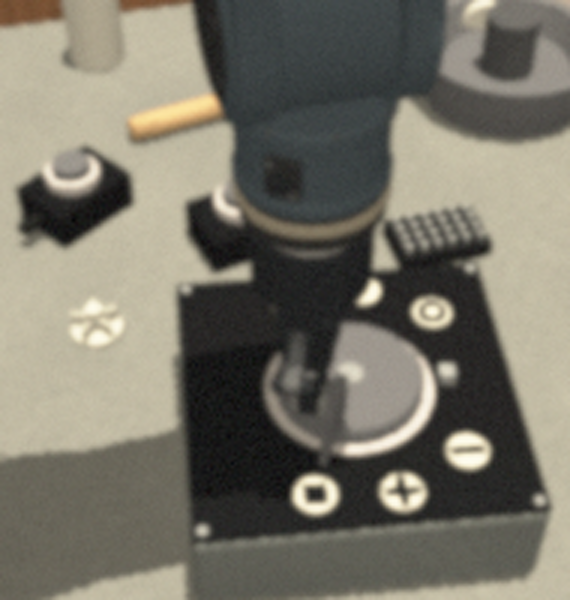

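Call:
step_arm --commands '[{"xyz":[-0.5,0,0.1],"roll":-3,"grip":0},{"xyz":[-0.5,-0.05,0],"roll":-5,"grip":0},{"xyz":[-0.5,0,0],"roll":-5,"grip":0},{"xyz":[-0.5,0,0],"roll":-5,"grip":0},{"xyz":[-0.3,0,0],"roll":-3,"grip":0},{"xyz":[0,0,0],"roll":0,"grip":0}]'

```text
time: 5.38
position: [0.5114, 0.0039, 0.1205]
orientation: [0.054, 0.999, 0.004, 0.003]
ft_force: [0.3, 0.6, 0.7]
gripper_width: -0.003
```

```bash
python3 - <<'E'
from h import *
o=st();th=polar(o)
for t in(4.6,4.7,4.8): print(t,need(o,*fing(t,0,z=.12)))
b=snapshot("side");crop(b,170,85,360,285,3,"s6.png")
E
```

```text
5.38 [0.5114 0.0039 0.1205] h 3.034 q [ 0.    0.28 -0.23  1.05  0.01  0.11] F [0.3 0.6 0.7] g -0.0
rho 0.054 tab angle est 4.561 sel est 1.558 heading-implied th 4.605
4.6 (array([-0.2 , -0.11,  0.05]), np.float64(0.29))
4.7 (array([-0.73, -0.25,  0.05]), np.float64(-5.44))
4.8 (array([-1.26, -0.33,  0.05]), np.float64(-11.17))
```

View pics/s6.png

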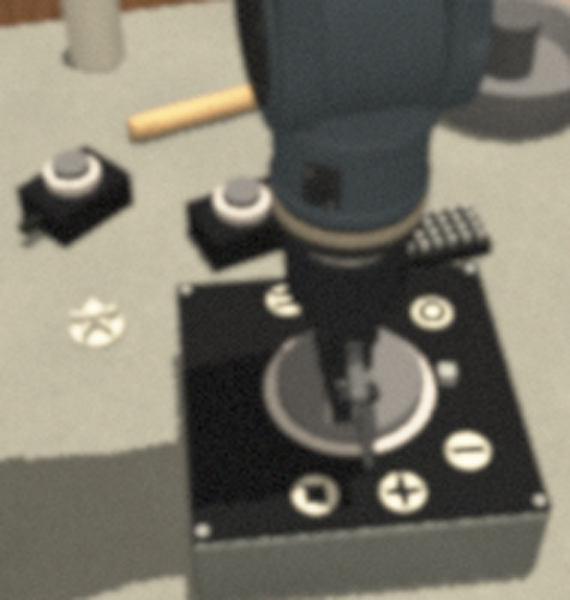

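```bash
python3 - <<'E'
from h import *
b=snapshot("side")
for t in(4.4,4.5,4.6,4.7,4.8):
    P=[proj(b,[*(C+r*np.array([np.cos(t),np.sin(t)])),z]) for r,z in((.079,.107),(.072,.139),(.03,.139))]
    print(t,[((p-[170,85])*3+1).round(0) for p in P])
crop(b,250,170,330,270,8,"s7.png")
E
```

```text
4.4 [array([346., 457.]), array([348., 419.]), array([350., 373.])]
4.5 [array([358., 457.]), array([359., 420.]), array([355., 373.])]
4.6 [array([369., 456.]), array([370., 419.]), array([359., 373.])]
4.7 [array([380., 454.]), array([380., 417.]), array([363., 372.])]
4.8 [array([391., 452.]), array([390., 415.]), array([367., 371.])]
```

View pics/s7.png

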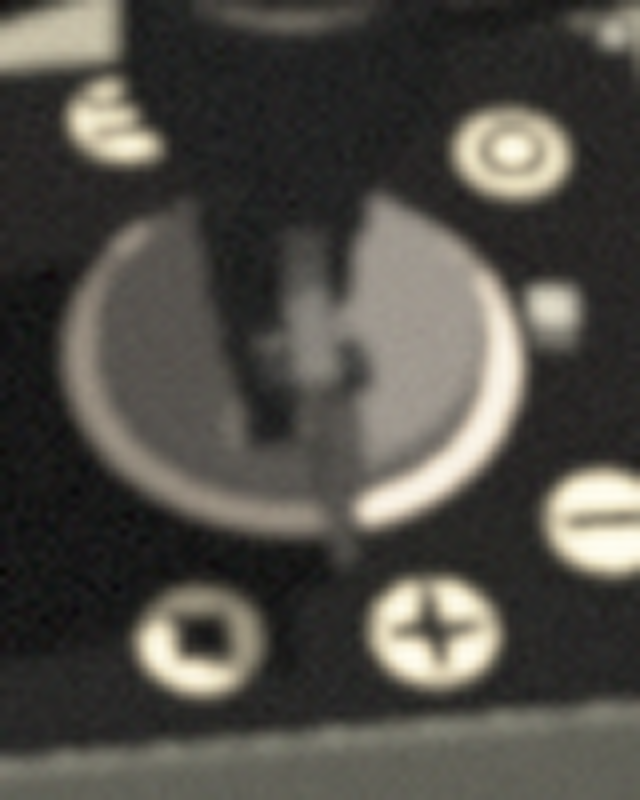

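Call:
step_arm --commands '[{"xyz":[0,0,0],"roll":0,"grip":0},{"xyz":[0,0,0],"roll":0,"grip":0},{"xyz":[0,0,0],"roll":0,"grip":0},{"xyz":[0,0,0],"roll":0,"grip":0}]'

```text
time: 5.82
position: [0.5105, 0.0042, 0.1209]
orientation: [0.06, 0.998, 0.004, 0.003]
ft_force: [0.3, -0.3, 0.0]
gripper_width: -0.001
```

```bash
python3 - <<'E'
from h import *
o=st();polar(o)
b=snapshot("side")
crop(b,250,170,330,270,8,"s8.png")
E
```

```text
5.82 [0.5105 0.0042 0.1209] h 3.022 q [ 0.    0.28 -0.24  1.05  0.01  0.12] F [ 0.3 -0.3  0. ] g -0.0
rho 0.0541 tab angle est 4.544 sel est 1.541 heading-implied th 4.593
```

View pics/s8.png

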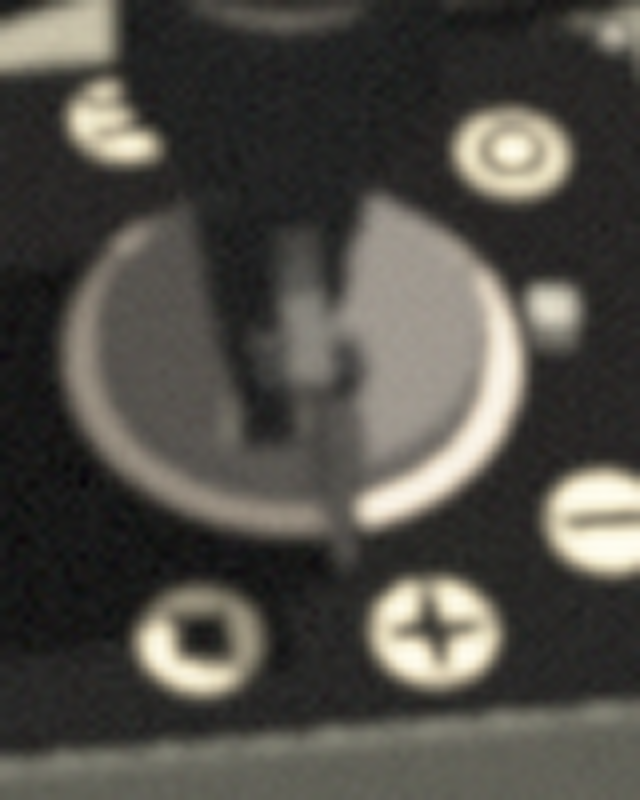

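Call:
step_arm --commands '[{"xyz":[-0.4,-0.1,0],"roll":-3,"grip":0},{"xyz":[-0.4,-0.05,0],"roll":-3,"grip":0},{"xyz":[-0.3,-0.05,0],"roll":-3,"grip":0},{"xyz":[0,0,0],"roll":0,"grip":0}]'

```text
time: 6.2
position: [0.5212, 0.0015, 0.121]
orientation: [-0.021, 1.0, 0.004, 0.003]
ft_force: [1.0, 0.7, -0.6]
gripper_width: -0.003
```

```bash
python3 - <<'E'
from h import *
o=st();polar(o)
b=snapshot("side")
crop(b,250,170,330,270,8,"s9.png")
E
```

```text
6.2 [0.5212 0.0015 0.121 ] h -3.1 q [-0.    0.3  -0.21  1.06  0.01 -0.04] F [ 1.   0.7 -0.6] g -0.0
rho 0.0529 tab angle est 4.755 sel est 1.752 heading-implied th -1.529
```

View pics/s9.png

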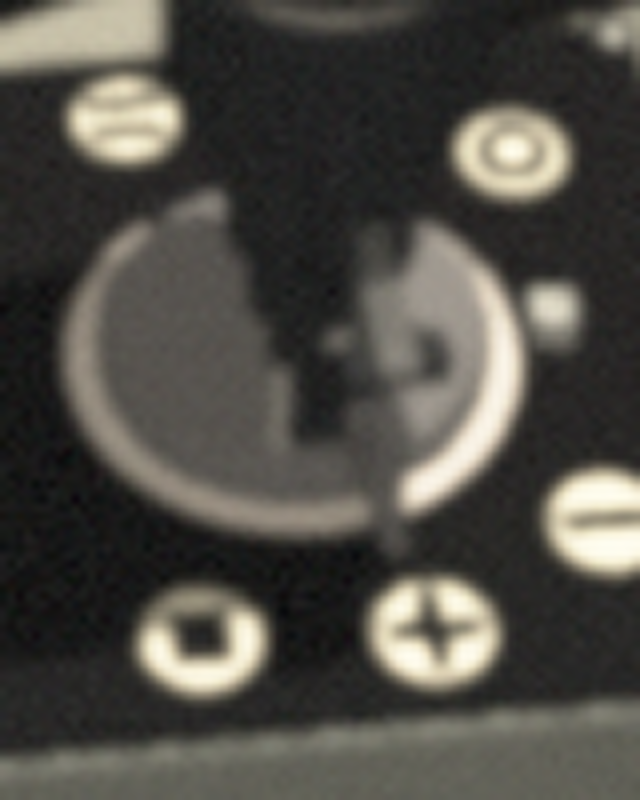

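Call:
step_arm --commands '[{"xyz":[1.0,0,0],"roll":0,"grip":0},{"xyz":[0.8,0,0],"roll":0,"grip":0},{"xyz":[0,0,-3],"roll":0,"grip":0},{"xyz":[0,0,-3],"roll":0,"grip":0},{"xyz":[0,0,-2],"roll":0,"grip":0},{"xyz":[0,4,0],"roll":0,"grip":0},{"xyz":[0,4,0],"roll":0,"grip":0},{"xyz":[0,4,0],"roll":0,"grip":0},{"xyz":[0,4,0],"roll":0,"grip":0},{"xyz":[0,4,0],"roll":0,"grip":0},{"xyz":[0,4,0],"roll":0,"grip":0},{"xyz":[0,4,0],"roll":0,"grip":0},{"xyz":[0,4,0],"roll":0,"grip":0},{"xyz":[0,0,0],"roll":0,"grip":0}]'

```text
time: 7.42
position: [0.4887, 0.3314, 0.2078]
orientation: [-0.002, 1.0, 0.005, 0.003]
ft_force: [1.3, 1.0, -0.1]
gripper_width: 0.001
```

```bash
python3 - <<'E'
from h import *
o=st()
a=snapshot("top");b=snapshot("side")
crop(a,210,140,360,290,5,"t10.png");crop(b,220,165,340,265,6,"s10.png")
E
```

```text
7.42 [0.4887 0.3314 0.2078] h -3.138 q [0.59 0.4  0.16 1.32 0.   0.59] F [ 1.3  1.  -0.1] g 0.0
```

View pics/t10.png

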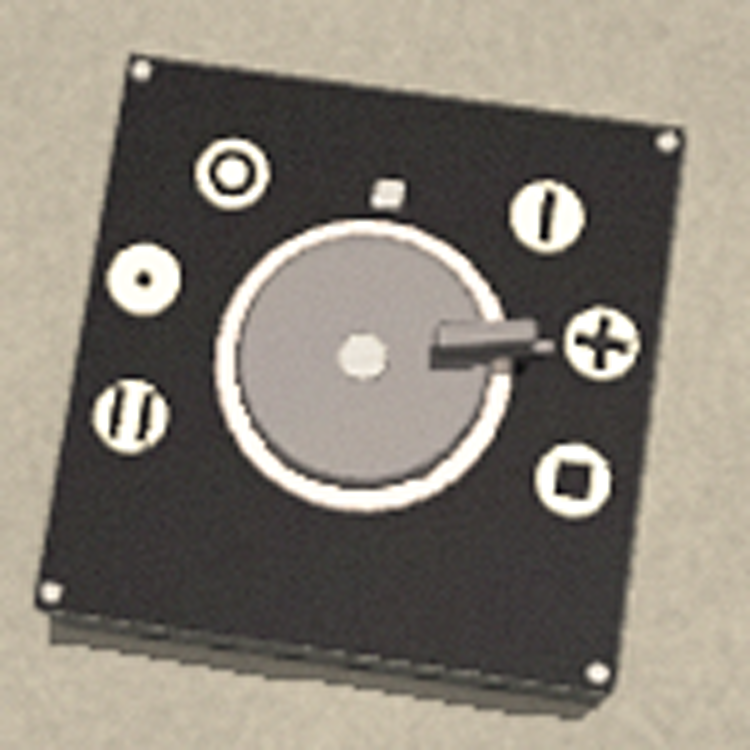

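View pics/s10.png

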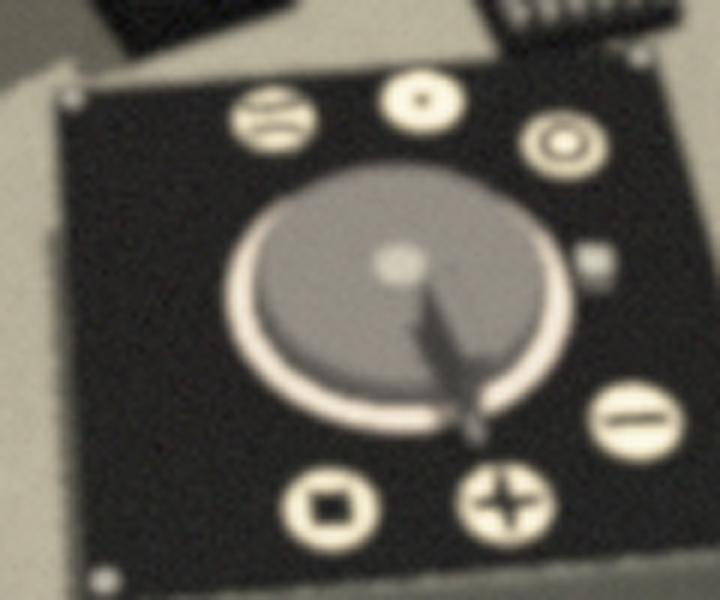

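```bash
python3 - <<'E'
from h import *
a=snapshot("top");b=snapshot("side")
T=lambda x,y:(210+(x+.5)/5-.5,140+(y+.5)/5-.5)
S=lambda x,y:(220+(x+.5)/6-.5,165+(y+.5)/6-.5)
ca=ray(a,*T(362,356),.105);cb=ray(b,*S(399,265),.105);print(ca,cb)
def ang(p,c): d=(p-c)[:2];return np.hypot(*d).round(4),(np.arctan2(d[1],d[0])%(2*np.pi)).round(3)
for z in(.092,.098,.105,.11):print(z,ang(ray(a,*T(552,345),z),ca),ang(ray(b,*S(476,436),z),cb))
print("cross",ang(ray(a,*T(601,343),.092),ca),ang(ray(b,*S(506,503),.092),cb))
print("tab top edge centre ends z.139: inner,outer",[ang(ray(a,*T(x,y),.139),ca) for x,y in((440,334),(536,329))])
print("initial nose", [ang(ray(a,*T(316,532),z),ca) for z in(.092,.105)])
E
```

```text
[0.53435045 0.05280478 0.105     ] [0.53464733 0.05321236 0.105     ]
0.092 (np.float64(0.0811), np.float64(4.807)) (np.float64(0.0735), np.float64(4.818))
0.098 (np.float64(0.0807), np.float64(4.792)) (np.float64(0.0776), np.float64(4.79))
0.105 (np.float64(0.0802), np.float64(4.775)) (np.float64(0.0825), np.float64(4.761))
0.11 (np.float64(0.0799), np.float64(4.762)) (np.float64(0.086), np.float64(4.742))
cross (np.float64(0.102), np.float64(4.796)) (np.float64(0.1037), np.float64(4.801))
tab top edge centre ends z.139: inner,outer [(np.float64(0.0328), np.float64(4.789)), (np.float64(0.072), np.float64(4.778))]
initial nose [(np.float64(0.0756), np.float64(2.886)), (np.float64(0.0771), np.float64(2.898))]
```

```bash
python3 - <<'E'
from h import *
o=st();a=snapshot("top");b=snapshot("side")
B=lambda x,y:(90+(x+.5)/4-.5,190+(y+.5)/4-.5);S=lambda x,y:(170+(x+.5)/4-.5,125+(y+.5)/4-.5)
for z in(.055,.0585,.062):print(z,ray(a,*B(273,139),z),ray(b,*S(322,95),z))
print(need(o,[.5127,.3284,.075],np.pi))
E
```

```text
7.62 [0.4898 0.3249 0.2084] h 3.141 q [0.58 0.39 0.15 1.32 0.   0.58] F [ 0.3 -0.1  0.1] g -0.0
0.055 [0.51269041 0.32941895 0.055     ] [0.51401741 0.33258211 0.055     ]
0.0585 [0.51209856 0.32842567 0.0585    ] [0.51320794 0.32844058 0.0585    ]
0.062 [0.51150672 0.32743239 0.062     ] [0.51239848 0.32429904 0.062     ]
(array([-2.29,  0.36, 13.34]), np.float64(-0.02))
```

Call:
step_arm --commands '[{"xyz":[-1.2,-0.15,2],"roll":0,"grip":0},{"xyz":[-1.2,-0.15,3],"roll":0,"grip":0},{"xyz":[0,0,3],"roll":0,"grip":0},{"xyz":[0,0,2],"roll":0,"grip":0},{"xyz":[0,0,0],"roll":0,"grip":0}]'

```text
time: 8.13
position: [0.519, 0.3164, 0.109]
orientation: [0.006, 1.0, 0.006, 0.007]
ft_force: [-1.0, 0.3, 0.4]
gripper_width: -0.004
```

```bash
python3 - <<'E'
from h import *
o=st();print(need(o,[.5127,.3284,.065]))
b=snapshot("side");crop(b,190,60,320,200,5,"s11.png")
E
```

```text
8.13 [0.519  0.3164 0.109 ] h 3.13 q [0.55 0.46 0.01 1.1  0.   0.56] F [-1.   0.3  0.4] g -0.0
(array([0.64, 1.19, 4.4 ]), None)
```

View pics/s11.png

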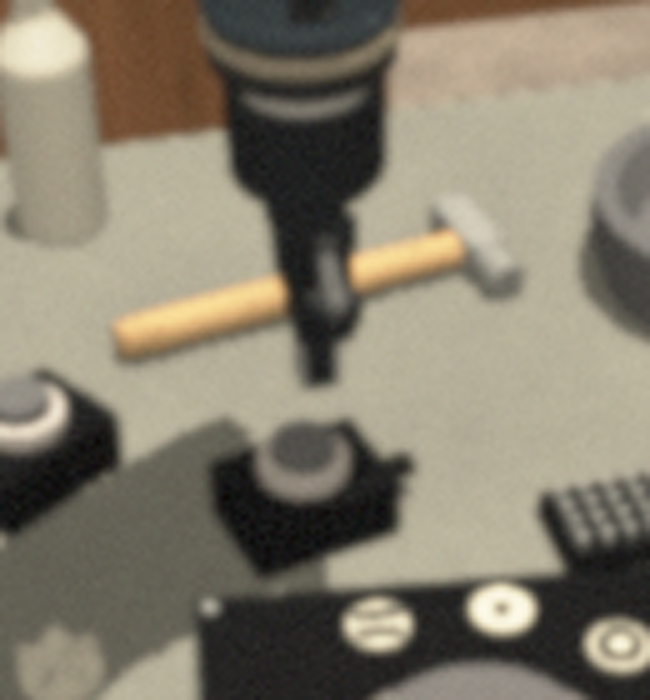

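Call:
step_arm --commands '[{"xyz":[0.6,1.2,0],"roll":0,"grip":0},{"xyz":[0,0,0],"roll":0,"grip":0},{"xyz":[0,0,1.5],"roll":0,"grip":0},{"xyz":[0,0,1],"roll":0,"grip":0},{"xyz":[0,0,0],"roll":0,"grip":0}]'

```text
time: 8.6
position: [0.5164, 0.3306, 0.0934]
orientation: [0.007, 1.0, 0.008, 0.011]
ft_force: [0.4, 0.0, 0.4]
gripper_width: -0.002
```

```bash
python3 - <<'E'
from h import *
o=st();print(need(o,[.5127,.3284,.062]))
E
```

```text
8.6 [0.5164 0.3306 0.0934] h 3.127 q [ 0.57  0.48 -0.02  1.05  0.    0.58] F [0.4 0.  0.4] g -0.0
(array([ 0.36, -0.23,  3.14]), None)
```

Call:
step_arm --commands '[{"xyz":[0.4,-0.2,0.5],"roll":0,"grip":0},{"xyz":[0,0,1],"roll":0,"grip":0},{"xyz":[0,0,0.7],"roll":0,"grip":0},{"xyz":[0,0,0.4],"roll":0,"grip":0},{"xyz":[0,0,0],"roll":0,"grip":0}]'

```text
time: 9.02
position: [0.5133, 0.3296, 0.0675]
orientation: [0.007, 1.0, 0.009, 0.012]
ft_force: [-0.7, 0.1, -0.6]
gripper_width: 0.0
```

```bash
python3 - <<'E'
from h import *
o=st();print(need(o,[.5127,.3284,.060]))
b=snapshot("side");crop(b,190,60,320,200,5,"s12.png")
E
```

```text
9.02 [0.5133 0.3296 0.0675] h 3.127 q [ 0.57  0.49 -0.07  0.99  0.    0.58] F [-0.7  0.1 -0.6] g 0.0
(array([ 0.05, -0.12,  0.75]), None)
```

View pics/s12.png

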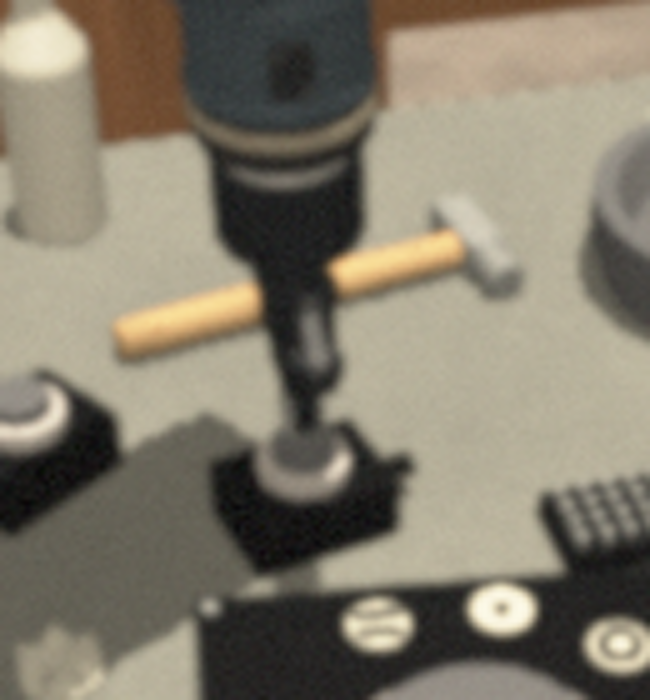

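Call:
step_arm --commands '[{"xyz":[0,-0.1,0.4],"roll":0,"grip":0},{"xyz":[0,0,0.3],"roll":0,"grip":0},{"xyz":[0,0,0.2],"roll":0,"grip":0}]'

```text
time: 9.32
position: [0.514, 0.3289, 0.059]
orientation: [0.007, 1.0, 0.01, 0.013]
ft_force: [-1.9, -1.0, 2.7]
gripper_width: 0.001
```

Call:
step_arm --commands '[{"xyz":[0,0,0.3],"roll":0,"grip":0},{"xyz":[0,0,0.2],"roll":0,"grip":0}]'

```text
time: 9.48
position: [0.5143, 0.3291, 0.0552]
orientation: [0.007, 1.0, 0.01, 0.013]
ft_force: [-17.3, -10.5, 50.6]
gripper_width: -0.0
```

Call:
step_arm --commands '[{"xyz":[0,0,0],"roll":0,"grip":0}]'

```text
time: 9.57
position: [0.5142, 0.3291, 0.0562]
orientation: [0.007, 1.0, 0.01, 0.013]
ft_force: [-3.2, -3.2, 5.5]
gripper_width: -0.003
```

```bash
python3 - <<'E'
from h import *
st()
b=snapshot("side");crop(b,190,60,320,200,5,"s13.png")
E
```

```text
9.57 [0.5142 0.3291 0.0562] h 3.127 q [ 0.57  0.49 -0.09  0.96  0.    0.58] F [-3.2 -3.2  5.5] g -0.0
```

View pics/s13.png

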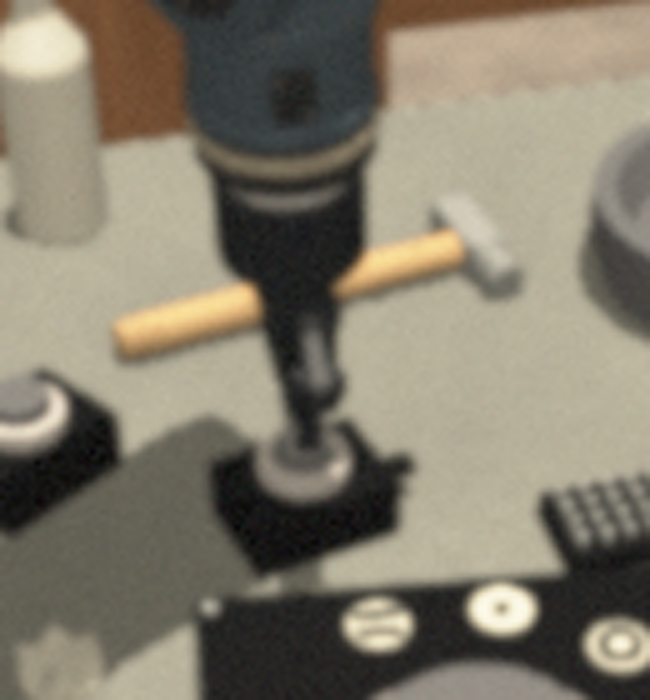

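Call:
step_arm --commands '[{"xyz":[0,0,0.1],"roll":0,"grip":0}]'

```text
time: 9.7
position: [0.5144, 0.3292, 0.0559]
orientation: [0.007, 1.0, 0.01, 0.014]
ft_force: [-7.3, -4.9, 18.0]
gripper_width: 0.0
```

```bash
python3 - <<'E'
from h import *
st()
for i in range(6): a=snapshot("top");b=snapshot("side");st()
crop(a,110,130,360,290,3,"t14.png");crop(b,190,90,320,200,5,"s14.png")
E
```

```text
9.7 [0.5144 0.3292 0.0559] h 3.127 q [ 0.57  0.49 -0.09  0.95  0.    0.58] F [-7.3 -4.9 18. ] g 0.0
9.8 [0.5144 0.3291 0.0559] h 3.127 q [ 0.57  0.49 -0.09  0.95  0.    0.58] F [-6.8 -4.4 16.2] g -0.0
9.9 [0.5144 0.3291 0.0559] h 3.127 q [ 0.57  0.49 -0.09  0.95  0.    0.58] F [-6.5 -4.8 16.2] g 0.0
10.0 [0.5144 0.3292 0.0559] h 3.127 q [ 0.57  0.49 -0.09  0.95  0.    0.58] F [-6.9 -3.5 15.9] g 0.0
10.1 [0.5144 0.3291 0.0559] h 3.127 q [ 0.57  0.49 -0.09  0.95  0.    0.58] F [-6.5 -3.7 15.5] g 0.0
10.2 [0.5144 0.3292 0.0559] h 3.127 q [ 0.57  0.49 -0.09  0.95  0.    0.58] F [-6.2 -4.4 15.8] g 0.0
10.3 [0.5144 0.3292 0.0559] h 3.127 q [ 0.57  0.49 -0.09  0.95  0.    0.58] F [-6.6 -4.7 16.4] g 0.0
```

View pics/t14.png

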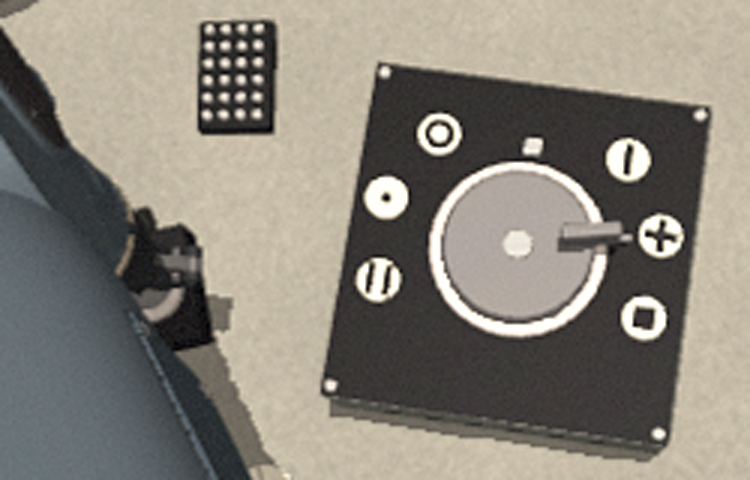

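View pics/s14.png

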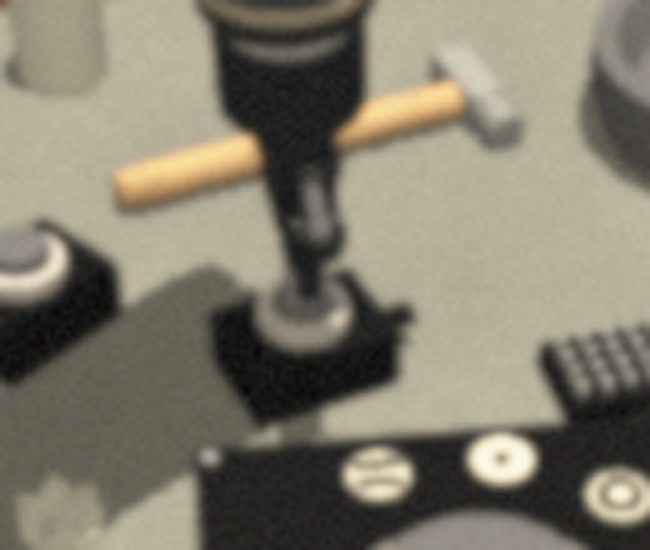

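```bash
python3 - <<'E'
from h import *
st();print(finish_job())
E
```

```text
10.3 [0.5144 0.3292 0.0559] h 3.127 q [ 0.57  0.49 -0.09  0.95  0.    0.58] F [-6.6 -4.7 16.4] g 0.0
the job is handed in; nothing more can be done
None
```

The dial points at the cross, and I handed the job in at 10.3 s with the test button still held down.

- **Dial:** I pushed the tab round with the shut fingertips to the cross, at selector +1.8. With the arm out of the way, both cameras put the tab at about 4.78–4.79 rad and the cross at about 4.80 rad. The nose points at the plate, and the last top picture showed it unchanged.
- **Button:** I pressed the button on the right-hand one of the two look-alike boxes. The tip met a hard stop at z = 0.056 m. The first contact was at about 0.06 m, but I did not read it exactly, so the full 6 mm of travel is judged from the stop. The downward push then held steady at about 16 N for 0.6 s, against the 5 N the spring needs.
- **Force peak:** The press briefly reached about 51 N down and 20 N sideways at the fingertips. I eased off at once. In the side view the box had not moved.
- **Click:** The tab did not spring fully by itself from about 1.6 to 1.8, so I pushed it the last part and checked it again.

I saw nothing else moved, though I did not measure the loose items again at the end.

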